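Park the display strip behind the post

ROBOT

A 6-joint arm with a two-finger parallel gripper is mounted at the origin on the work surface. World frame = base frame: x ahead of the robot, y to its left, z up, the work surface at z = 0. Lengths are in mm, angles in degrees, forces in N, time in s.
With the tool pointing down it reaches from about 350 to 925 mm from the base axis. Payload 6.4 kg.
Tool frame: the origin (TCP) lies at the very end of the fingers, on their centre line; the grasp point (between the pads) lies 19 mm behind it; x points along the fingers, y is the direction in which the jaws open and shut, and the axes are right-handed (so a half turn about x gives the same grasp; the last joint's range is limited). The gripper opens to 85 mm and grips with 20 to 120 N. Pads are 22 mm wide; open, the fingers measure 114 mm over their backs; the gripper's body (76 mm by 85 mm) begins 54 mm behind the grasp point. The pads swing forward as they close: fully open they stand 13 mm farther back than shut.
Start: joints at [-86.694, 14.043, 89.255, -0, 76.702, -9.975], TCP at [149.328, -632.626, 231.29] pointing down, gripper open.
Joint ranges: [-179.41, 179.41], [-58.25, 129.5], [7.25, 145.43], [-54.29, 234.29], [11.92, 165.04], [-157.13, 157.13]. Speed limits (degrees/s): [147.25, 147.25, 180, 180, 180, 180].

INTERFACE

Orientations are given as a 3x3 rotation matrix whose columns are the frame's x, y, z axes.
In Python, from bench import ctrl gives the robot as it stands.
- The arm moves only by the tool play_rows, never from a script. Its argument "moves" is a list that holds one entry, the list of rows, each a list of 6 numbers: the shift along the world's x, y, z in cm, then the turn, a rotation vector about the world's x, y, z in rad. In form: [[[dx, dy, dz, wx, wy, wz], ...]]. A call has 1 to 5 rows; each row is the pose to reach, as a shift and turn from the pose commanded when the call began; what a row does not reach only later rows make up. A row lasts 1/12 s, in which the tool goes at most 41.7 mm and 7.16 degrees, less where a joint would pass 70% of its speed; a pose out of reach is approached as far as the arm can. A call with a gripper value outside its range is refused whole. "gripper" is the opening, from 0 (shut) to 1 (fully open), set as the call begins (left out, the last holds). The fingers move at their own pace and stop on an object; "squeeze" is the grip in N (left out, the last holds). Time passes only in rows, so rows that repeat a pose let the fingers close. It gives the time, the measured TCP pose, the force and the opening at its end, in the units of the state.
- ctrl.observe(): the state, without advancing time (a new reading comes with each control period).
- ctrl.grab_frame(name): name is "scene" or "top" or "wrist"; returns (picture, depth): 400x640x3 uint8, blue, green, red; 400x640 float32, mm along the optical axis (not along the pixel's ray), 0 where there is no reading.
- ctrl.camera_params(name): a dict with "vertical_fov" (degrees; the focal length in pixels is half the picture's height over the tangent of half this angle, whatever the lens; pixels are square), "cx", "cy" (the principal point, pixels), "eye" and "rotation" of the camera in the world; the wrist camera has in their place "tool_from_camera" (4x4, takes a point from camera to tool coordinates, whose origin is the TCP and whose axes are the tool frame's). Camera axes: x right, y down, z forward; pixel columns grow to the right and rows downward; lengths in mm; the calibration is good to about 2 mm. A picture is of the moment at which its call begins: read the wrist's pose just before it. camera_params takes no time and is no camera call.
- ctrl.job_done(): hands the job in, once; it reports no verdict.
Trained networks look in the newest picture that a camera, given by its name, has taken for a name from the list of things; names that differ only in an ending like _2 or _b are one class to them, and where a whole thing is asked for, a point or a joint stands for the part that bears it (a point fixed in the world has none). Each returns a list of dicts, best first, with "score" (0 to 1); they miss things now and then, are a little off and sometimes report something else, mostly with a low value. They report only what shows in the picture. A call takes as long as a camera call. They do not tell look-alikes from the thing itself.
- ctrl.masks_of(camera, target): "region" (400x640 bool, what is visible of it) and "centre" ([column, row] in pixels, amid what is visible of it).
The state is a dict: "time": time; "joint_positions": joint angles; "qd": joint speeds; "joint_efforts": joint torques, N m; "ee_pos": TCP position; "tcp_rot": TCP orientation; "contact_force": force on the tool from outside, world axes, zero at the start; "ft_torque": the same for the moment, N m; "opening": opening from 0.0 (shut) to 1.0 (fully open).
Only numpy, scipy, OpenCV 4.12 (cv2) and the standard library are available. Lean on these libraries where they do the work, as an engineer would, in place of code of your own. Each camera call takes 0.05 s, during which the arm holds its last target.

TASK

Push the long wooden display strip across the counter into its bay: work its red end in behind the brass post first, then swing the brass-capped end in, so that the strip lies along the bay's back kerb, snug against it. Only push it with the fingers, never lifting it off the counter, and leave the cups, the bowl and the other tea things standing where they are.

Things in the scene. Friction and masses are not known exactly. Their poses are not given: they have to be found in the camera images.
- strip: loose walnut strip lying on the counter, 300 mm long along its y axis, 36 mm wide along x, 32 mm tall, about 0.24 kg, slides freely; origin at the centre of its underside, z up. +y end painted red, -y end capped in brass, black line along its top. It starts between robot and bay, within 0.25 rad of parallel to it, shifted to the bay's -y side
- red_end (a point): centre of the strip's red end face (+y end), at mid height, 16 mm above the underside
- brass_end (a point): centre of the strip's brass end face (-y end), at mid height, 16 mm above the underside
- bay: fixed bay: three dark wooden kerbs, 20 mm thick, 30 mm tall, round a grey felt floor level with the counter; origin at the centre of its floor. Inner faces: back kerb at x = +37.5 mm, side kerbs at y = +180 and -180 mm (from x = -37.5 to +37.5 mm). Open towards the robot (x = -37.5 mm) but for the post. When the strip is snug against the back kerb its centre line is at x = +19.5 mm
- post: fixed upright brass post, 18 mm in diameter, with a 22 mm ball on top, 79 mm tall; origin at the centre of its foot, axes parallel to the bay's. It stands on the line of the bay's open side, nearer the +y kerb, and leaves 66 mm between it and the back kerb; the gap from it to the -y kerb is shorter than the strip
- cup_left: lidded white porcelain tasting cup, 72 mm across, 86 mm tall, loose; origin at the centre of its underside. A bystander: leave it standing. It stands beyond the bay's +y kerb
- cup_right: lidded white porcelain tasting cup, 72 mm across, 86 mm tall, loose; origin at the centre of its underside. A bystander: leave it standing. It stands beyond the bay's -y kerb
- bowl: white porcelain bowl, 100 mm across, 55 mm tall, loose; origin at the centre of its underside. A bystander on the left of the counter
- tea_cake: paper-wrapped pressed tea cake, a disc 120 mm across, 28 mm tall, loose; origin at the centre of its underside. A bystander
- dish: shallow brass dish, 100 mm across, 16 mm tall, loose; origin at the centre of its underside. A bystander
- canister: red tea canister, 52 mm across, 85 mm tall, loose; origin at the centre of its underside. A bystander on the right
- tea_box: dark purple box, 60 mm cube, loose; origin at the centre of its underside. A bystander on the right
Mind the look-alikes: they are no part of the job. Of the things like the post, leave any that is black; of the rest the smaller one is meant.

How it is judged:
By the outcome, as a careful person would: the job done as asked, in the order asked, and still so for the second after the job is handed in, with the robot touching nothing.
It also fails if it takes over 72 s, if anything falls off the work surface, if the arm or the gripper's body presses on something with over 40 N, if the wrist force passes 120 N, or if a joint passes its speed limit or range.

## Working session

There is one attempt and no reset: what is moved stays moved. The work goes in short steps, Python scripts to look and compute and a tool call to move; the robot and the scene stay as the last step left them, time stands still between calls to the robot, and variables do not carry over. Pictures are saved under pics/ and viewed, and the job is handed in when it is done.

Besides the shell and the picture viewer there is one more tool, called after "Request:" as name(argument=value, ...), one argument or row to a line, values as JSON. play_rows: Moves the arm, as the interface text tells. Its arguments: {"type":"object","properties":{"moves":{"type":"array"},"gripper":{"type":"number"},"squeeze":{"type":"number"}},"required":["moves"]}

```bash
ls; mkdir -p pics; python3 - <<'E'
from bench import ctrl
import cv2
s=ctrl.observe();print(s['time'],s['ee_pos'],s['opening'])
for n in ["scene","top"]:
    im,d=ctrl.grab_frame(n);cv2.imwrite(f"pics/{n}0.png",im)
    import numpy as np; np.save(f"pics/{n}0.npy",d)
    p=ctrl.camera_params(n);print(n,p)
E
```

```text
pics
0.0 [ 149.268048   -632.04886773  230.1794095 ] 1.000500476709828
scene {'vertical_fov': 57.37994637533813, 'cx': 316.6922758512238, 'cy': 194.8116472846012, 'eye': array([1204.19104498,  380.72177261,  529.25484859]), 'rotation': array([[-0.54055674,  0.43944731, -0.71741513],
       [ 0.84114873,  0.29886902, -0.45071733],
       [ 0.01634664, -0.84709112, -0.53119621]])}
top {'vertical_fov': 49.04115264994389, 'cx': 328.6748052591462, 'cy': 205.7256944447671, 'eye': array([ 484.36943763,  -14.84998437, 1407.17012635]), 'rotation': array([[ 0.01969466, -0.99829921,  0.05487076],
       [-0.9994806 , -0.02105877, -0.02439401],
       [ 0.02550803, -0.05436182, -0.99819544]])}
```

View pics/scene0.png

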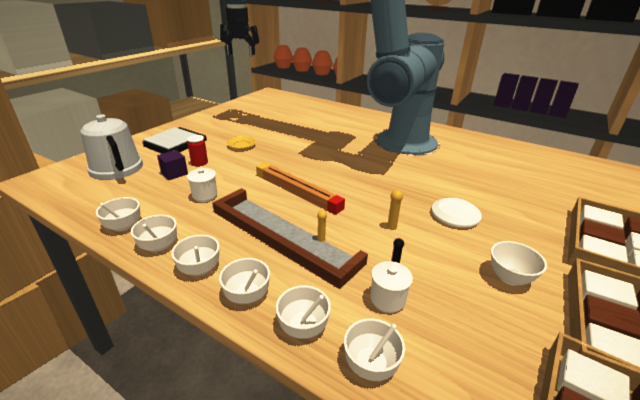

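View pics/top0.png

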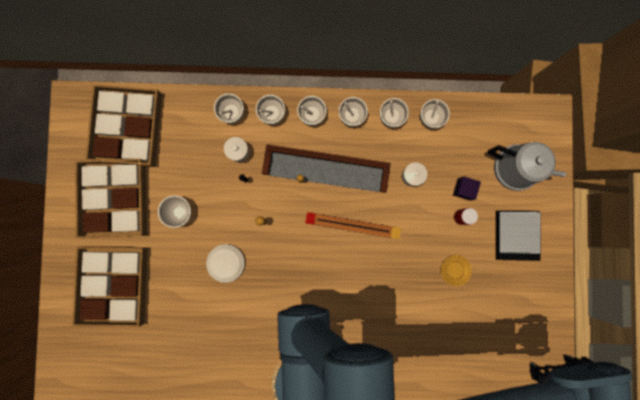

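```bash
cat > h.py <<'E'
from bench import ctrl
import numpy as np, cv2
def cam(n,state=None):
    p=ctrl.camera_params(n)
    f=200/np.tan(np.radians(p['vertical_fov']/2))
    if n=='wrist':
        T=np.eye(4);T[:3,:3]=np.array(state['tcp_rot']);T[:3,3]=state['ee_pos']
        T=T@np.array(p['tool_from_camera']);R,e=T[:3,:3],T[:3,3]
    else: R,e=np.array(p['rotation']),np.array(p['eye'])
    return f,p['cx'],p['cy'],R,e
def toplane(c,uv,z):
    f,cx,cy,R,e=c
    uv=np.atleast_2d(np.asarray(uv,float))
    d=np.c_[(uv[:,0]-cx)/f,(uv[:,1]-cy)/f,np.ones(len(uv))]@R.T
    return e+d*((z-e[2])/d[:,2])[:,None]
def proj(c,P):
    f,cx,cy,R,e=c
    q=(np.atleast_2d(P)-e)@R
    return np.c_[cx+f*q[:,0]/q[:,2],cy+f*q[:,1]/q[:,2]]
def cloud(c,d):
    f,cx,cy,R,e=c
    v,u=np.mgrid[:400,:640]
    q=np.stack([(u-cx)/f*d,(v-cy)/f*d,d],-1)
    return q@R.T+e
E
python3 - <<'E'
from h import *
for n in ['top','scene']:
    im,d=ctrl.grab_frame(n);c=cam(n);P=cloud(c,d)
    for t in ['strip','bay','post','cup_left','bowl','canister','dish','tea_cake','red_end'] if n=='top' else ['strip','bay','post']:
        for r in ctrl.masks_of(n,t)[:4]:
            m=r['region']&(d>0)
            if m.sum()<3: continue
            Q=P[m];print(n,t,round(r['score'],2),np.round(r['centre']),m.sum(),'med',np.round(np.median(Q,0)),'lo',np.round(np.percentile(Q,2,0)),'hi',np.round(np.percentile(Q,98,0)))
            if t in('strip','bay'):
                zz=32 if t=='strip' else 30
                mm=r['region']
                ct=np.argwhere(mm)[:,::-1]
                W=toplane(c,ct,zz)[:,:2].astype(np.float32)
                print('   rect',cv2.minAreaRect(W))
    cv2.imwrite(f'pics/{n}1.png',im)
    if n=='scene': cv2.imwrite('pics/crop1.png',cv2.resize(im[150:290,200:430],None,fx=3.4,fy=3.4,interpolation=cv2.INTER_CUBIC))
    else: cv2.imwrite('pics/crop2.png',cv2.resize(im[130:250,220:450],None,fx=3.4,fy=3.4,interpolation=cv2.INTER_CUBIC))
E
```

```text
top strip 0.76 [352. 224.] 1122 med [ 502. -123.   32.] lo [ 469. -268.   11.] hi [533.  18.  38.]
   rect ((501.40582275390625, -125.00653076171875), (301.2998962402344, 37.68968963623047), 81.4450454711914)
top bay 0.94 [328. 168.] 3973 med [683. -37.   3.] lo [ 621. -228.   -5.] hi [741. 155.  34.]
   rect ((680.2310791015625, -36.53717041015625), (402.2861633300781, 105.47803497314453), 82.71257019042969)
top post 0.52 [257. 221.] 101 med [508. 157.  95.] lo [495. 146.  -2.] hi [522. 185. 104.]
top post 0.5 [240. 179.] 43 med [638. 217.  74.] lo [631. 210.  20.] hi [648. 227.  80.]
top post 0.39 [330. 168.] 3752 med [684. -40.   3.] lo [ 623. -228.   -5.] hi [738. 152.  34.]
top cup_left 0.96 [238. 149.] 447 med [725. 241.  71.] lo [696. 210.  24.] hi [759. 274.  84.]
top bowl 0.83 [174. 210.] 737 med [533. 437.  22.] lo [490. 390.   2.] hi [573. 469.  56.]
top bowl 0.47 [236. 152.] 429 med [726. 238.  71.] lo [698. 210.  27.] hi [758. 272.  85.]
top canister 0.61 [465. 216.] 350 med [ 538. -465.   81.] lo [ 514. -509.   -2.] hi [ 564. -450.   89.]
top dish 0.91 [455. 272.] 738 m
[... 762 characters left out ...]
31.]
   rect ((695.25439453125, -32.9737548828125), (415.0331115722656, 116.98303985595703), 82.75975799560547)
scene bay 0.45 [195. 147.] 488 med [ 550. -462.   52.] lo [ 520. -495.    4.] hi [ 562. -451.   85.]
   rect ((514.406494140625, -508.8739318847656), (234.92752075195312, 53.687042236328125), 49.90304183959961)
scene post 0.8 [321. 228.] 219 med [650.  46.  45.] lo [642.  38.   4.] hi [654.  52.  78.]
scene post 0.65 [399. 251.] 215 med [648. 221.  57.] lo [639. 211.  26.] hi [651. 228.  78.]
scene post 0.64 [302. 187.] 1627 med [ 513. -104.   27.] lo [ 471. -270.   -1.] hi [540.  23.  33.]
scene post 0.62 [398. 210.] 422 med [518. 161.  54.] lo [422. 141.  -0.] hi [523. 170. 101.]
```

View pics/crop1.png

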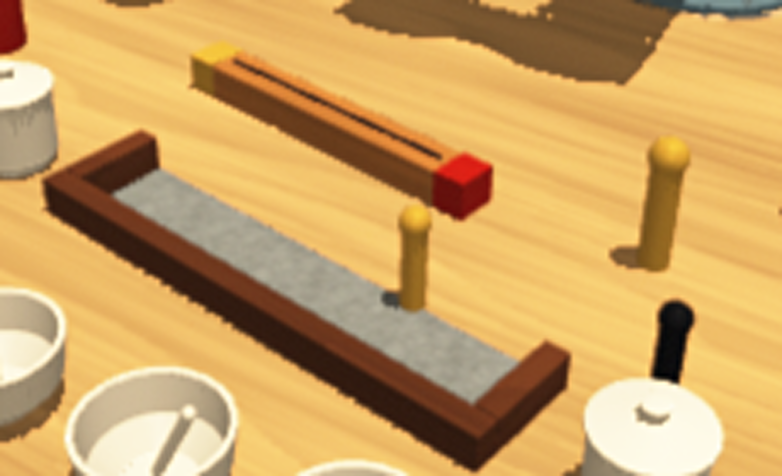

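View pics/crop2.png

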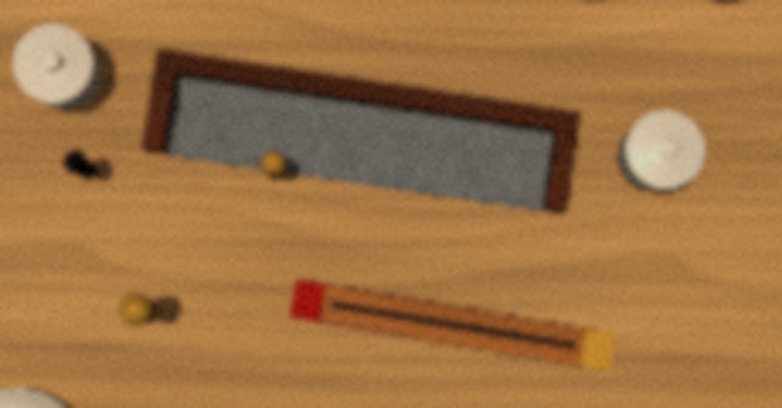

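```bash
cat >> h.py <<'E'
def fitrect(W,guess,hx0,hx1,hy): pass
E
python3 - <<'E'
from h import *
s=ctrl.observe();print(s['time'],np.round(s['tcp_rot'],3),s['contact_force'])
print(np.round(ctrl.camera_params('wrist')['tool_from_camera'],3),ctrl.camera_params('wrist')['vertical_fov'])
im,d=ctrl.grab_frame('top');c=cam('top');P=cloud(c,d)
for t in ['cup_right','tea_box','cup_left']:
    for r in ctrl.masks_of('top',t)[:2]:
        m=r['region']&(d>0)
        Q=P[m];Q=Q[Q[:,2]>60] if t!='x' else Q
        if len(Q):print(t,round(r['score'],2),np.round(r['centre']),'mid',np.round((np.percentile(Q,2,0)+np.percentile(Q,98,0))/2))
# brass ball
E
```

```text
0.8 [[ 0.     0.23  -0.973]
 [-0.    -0.973 -0.23 ]
 [-1.     0.    -0.   ]] [ 0.22236561 -0.95084096  0.92038397]
[[-0.00000e+00 -2.59000e-01  9.66000e-01 -1.42094e+02]
 [ 1.00000e+00  1.00000e-03  0.00000e+00  4.77000e-01]
 [-1.00000e-03  9.66000e-01  2.59000e-01 -6.52580e+01]
 [ 0.00000e+00  0.00000e+00  0.00000e+00  1.00000e+00]] 67.47384482683997
cup_right 0.81 [413. 177.] mid [ 663. -312.   74.]
tea_box 0.82 [464. 187.] mid [ 626. -481.   63.]
tea_box 0.51 [238. 148.] mid [729. 244.  74.]
cup_left 0.82 [236. 148.] mid [729. 243.  74.]
cup_left 0.51 [465. 189.] mid [ 626. -482.   63.]
```

Request:
play_rows(
  moves=[
    [[2.4, 3.2, 0, 0, 0, -0.05], [4.8, 6.4, 0, 0, 0, -0.1], [7.2, 9.6, 0, 0, 0, -0.15], [9.6, 12.8, 0, 0, 0, -0.2], [12, 16, 0, 0, 0, -0.25]],
  ],
)

```text
time: 1.42
ee_pos: [270.1, -471.1, 231.3]
tcp_rot: [[0.0, -0.021, -1.0], [-0.0, -1.0, 0.021], [-1.0, 0.0, -0.0]]
contact_force: [0.6, -0.6, 0.8]
opening: 1.005
```

Request:
play_rows(
  moves=[
    [[2.4, 3.2, 0, 0, 0, -0.05], [4.8, 6.4, 0, 0, 0, -0.1], [7.2, 9.6, 0, 0, 0, -0.13], [9.6, 12.8, 0, 0, 0, -0.13], [12, 16, 0, 0, 0, -0.13]],
  ],
)

```text
time: 1.83
ee_pos: [390.1, -311.0, 231.6]
tcp_rot: [[0.001, -0.148, -0.989], [-0.001, -0.989, 0.148], [-1.0, 0.001, -0.001]]
contact_force: [0.3, 0.2, -0.7]
opening: 1.0
```

Request:
play_rows(
  moves=[
    [[2.4, 3.2, 0, 0, 0, 0], [4.8, 6.4, 0, 0, 0, 0], [7.2, 9.6, 0, 0, 0, 0], [9.6, 12.8, 0, 0, 0, 0], [12, 16, 0, 0, 0, 0]],
  ],
)

```text
time: 2.25
ee_pos: [510.3, -150.8, 231.6]
tcp_rot: [[0.001, -0.148, -0.989], [-0.0, -0.989, 0.148], [-1.0, 0.0, -0.001]]
contact_force: [0.5, -1.1, 0.7]
opening: 1.001
```

Request:
play_rows(
  moves=[
    [[2.4, 3.2, 0, 0, 0, 0], [4.5, 7, 0, 0, 0, 0], [4.5, 7, 0, 0, 0, 0]],
  ],
)

```text
time: 2.5
ee_pos: [556.5, -77.3, 231.5]
tcp_rot: [[0.001, -0.141, -0.99], [0.002, -0.99, 0.141], [-1.0, -0.002, -0.001]]
contact_force: [-0.6, 0.6, -1.7]
opening: 0.999
```

```bash
python3 - <<'E'
from h import *
s=ctrl.observe();im,d=ctrl.grab_frame('wrist');c=cam('wrist',s)
import pickle;pickle.dump((im,d,c),open('w1.pkl','wb'))
cv2.imwrite('pics/w1.png',im)
for t in ['strip','bay','post']:
    for r in ctrl.masks_of('wrist',t)[:3]:
        Q=cloud(c,d)[r['region']&(d>0)]
        print(t,round(r['score'],2),np.round(r['centre']),np.round(np.percentile(Q,[2,50,98],axis=0)))
        if t=='strip':print(cv2.minAreaRect(toplane(c,np.argwhere(r['region'])[:,::-1],32)[:,:2].astype(np.float32)))
E
```

```text
strip 0.57 [361. 214.] [[ 470. -270.    5.]
 [ 505. -129.   31.]
 [ 537.   14.   33.]]
((505.60687255859375, -128.26487731933594), (300.4443054199219, 44.44416809082031), 81.43502807617188)
bay 0.94 [270.  65.] [[ 623. -230.   -1.]
 [ 688.  -41.    1.]
 [ 739.  149.   31.]]
bay 0.75 [192. 114.] [[634.  30.   7.]
 [642.  34.  71.]
 [652.  46.  78.]]
post 0.81 [117. 250.] [[499. 143.   2.]
 [513. 148.  73.]
 [522. 163. 102.]]
post 0.75 [190. 118.] [[634.  30.   5.]
 [642.  34.  71.]
 [652.  47.  78.]]
post 0.68 [ 34. 144.] [[631. 207.   3.]
 [640. 210.  53.]
 [649. 220.  78.]]
```

View pics/w1.png

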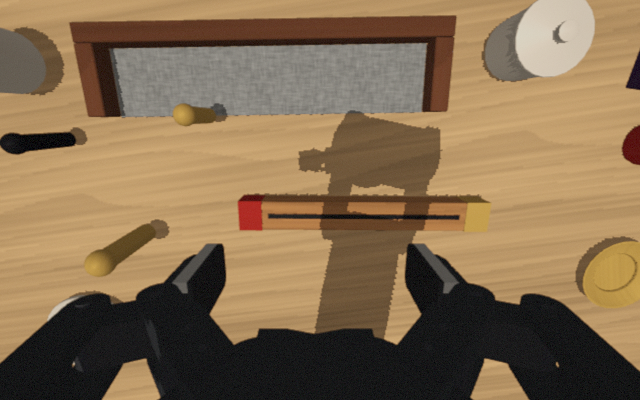

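```bash
cat >> h.py <<'E'
def analyze(c,d,bayref=None,zs=(24,40)):
    P=cloud(c,d);out={}
    return P
def stripfit(im,d,c,cam_name,region=None):
    """strip pose from top-face points: centre, yaw"""
    if region is None:
        rs=ctrl.masks_of(cam_name,'strip'); region=rs[0]['region']
    P=cloud(c,d); m=region&(d>0)&(P[...,2]>26)&(P[...,2]<38)
    Q=P[m][:,:2].astype(np.float32)
    n,l=cv2.connectedComponents(m.astype(np.uint8))
    (cx,cy),(w,h),a=cv2.minAreaRect(Q)
    if w<h: a-=90; w,h=h,w
    u=np.array([np.cos(np.radians(a)),np.sin(np.radians(a))])
    if u[1]<0:u=-u
    return np.array([cx,cy]),u,(w,h),Q
E
python3 - <<'E'
from h import *
import pickle
im,d,c=pickle.load(open('w1.pkl','rb'))
C,u,wh,Q=stripfit(im,d,c,'wrist');print('strip',C,u,wh,np.degrees(np.arctan2(-u[0],u[1])))
rs=ctrl.masks_of('wrist','bay');m=rs[0]['region'];P=cloud(c,d)
mm=cv2.dilate(m.astype(np.uint8),np.ones((7,7)))>0
k=mm&(P[...,2]>26)&(P[...,2]<34)&(im.mean(2)<100)
kk=k.copy();kk[:, :60]=0;kk[:,470:]=0
Q=P[kk][:,:2].astype(np.float32);print(len(Q),cv2.minAreaRect(Q))
f=mm&(np.abs(P[...,2])<4)&(im.astype(int).max(2)-im.astype(int).min(2)<25)&(im.mean(2)>60)
F=P[f][:,:2].astype(np.float32);print('felt',cv2.minAreaRect(F))
# pixel corners by hand
print(toplane(c,[[71,23],[456,16],[447,110],[88,116]],30)[:,:2])
ball=P[100:130,170:200].reshape(-1,3);ball=ball[ball[:,2]>60];print('ball',len(ball),ball.mean(0),ball.max(0),ball.min(0))
cv2.imwrite('pics/mask.png',np.where(kk|f,255,0).astype(np.uint8))
E
```

```text
strip [ 501.21902466 -127.53755188] [0.14569839 0.98932905] (300.6474609375, 37.185874938964844) -8.377723693847654
10952 ((680.8826904296875, -40.25450134277344), (399.0008544921875, 94.45249938964844), 82.76911163330078)
felt ((671.2664794921875, -39.29168701171875), (361.1955261230469, 75.682861328125), 82.81664276123047)
[[ 750.3174763   148.353467  ]
 [ 701.16323613 -243.37928861]
 [ 609.87109208 -231.76491015]
 [ 659.14386642  161.82533362]]
ball 444 [642.60160578  35.6937321   78.93154274] [653.80634533  49.75804923 373.67536903] [621.02278543 -87.25214144  60.01160274]
```

View pics/mask.png

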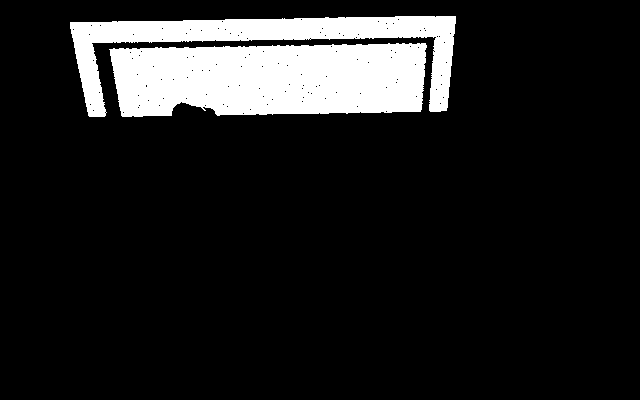

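Request:
play_rows(
  moves=[
    [[-3.4, -1.5, 0, 0, 0, 0], [-6.8, -3, 0, 0, 0, 0], [-10, -4.4, 0, 0, 0, 0], [-10, -4.4, -3.5, 0, 0, 0], [-10, -4.4, -7, 0, 0, 0]],
  ],
  gripper=0.7,
)

```text
time: 3.22
ee_pos: [454.8, -129.5, 163.9]
tcp_rot: [[0.008, -0.152, -0.988], [-0.005, -0.988, 0.152], [-1.0, 0.003, -0.009]]
contact_force: [0.8, -0.6, -0.1]
opening: 0.698
```

Request:
play_rows(
  moves=[
    [[0, 0, -3.5, 0, 0, 0], [0, 0, -7, 0, 0, 0], [0, 0, -10, 0, 0, 0], [0, 0, -13, 0, 0, 0], [0, 0, -13.8, 0, 0, 0]],
  ],
)

```text
time: 3.63
ee_pos: [450.6, -126.0, 19.2]
tcp_rot: [[-0.007, -0.15, -0.989], [0.004, -0.989, 0.15], [-1.0, -0.003, 0.008]]
contact_force: [-1.6, 0.6, -0.8]
opening: 0.705
```

```bash
python3 - <<'E'
from h import *
s=ctrl.observe();print(s['ee_pos'],s['opening'],s['contact_force'],np.round(s['tcp_rot'],3))
im,d=ctrl.grab_frame('wrist');cv2.imwrite('pics/w2.png',im)
im,d=ctrl.grab_frame('scene');cv2.imwrite('pics/s2.png',cv2.resize(im[120:290,200:430],None,fx=3.4,fy=3.4))
E
```

```text
[ 450.63506532 -125.99649028   19.19113694] 0.7048165527828429 [-1.61532065  0.58036637 -0.82665616] [[-0.007 -0.15  -0.989]
 [ 0.004 -0.989  0.15 ]
 [-1.    -0.003  0.008]]
```

View pics/w2.png

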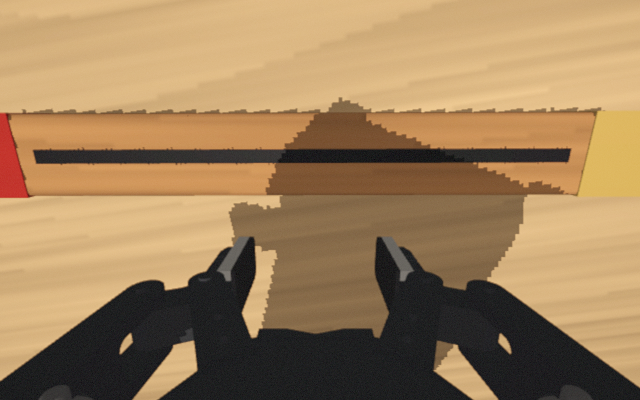

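View pics/s2.png

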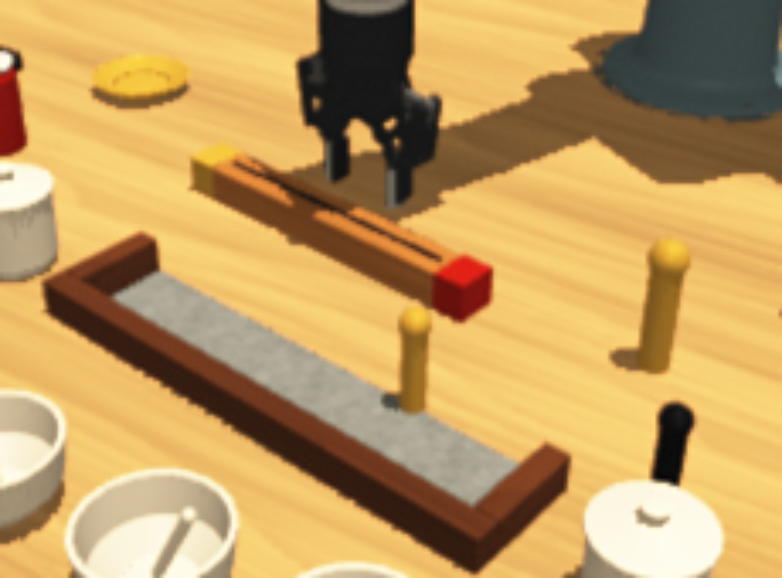

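```bash
cat >> h.py <<'E'
B0=np.array([671.1,-39.2]);BX=np.array([.9921,-.1255]);BY=np.array([.1255,.9921])
def tob(p): r=np.asarray(p)-B0; return np.array([r@BX,r@BY])
def fromb(q): return B0+q[0]*BX+q[1]*BY
def tobdir(u): return np.array([u@BX,u@BY])
def phi(u): t=tobdir(u); return np.degrees(np.arctan2(t[0],t[1]))
def axes(ph): # world u,n of a strip tilted ph
    p=np.radians(ph); return np.sin(p)*BX+np.cos(p)*BY, np.cos(p)*BX-np.sin(p)*BY
E
python3 - <<'E'
from h import *
s=ctrl.observe();print(s['time'],s['ee_pos'])
x,y=tob([501.2,-127.5]);print(x,y)
p0,p1=1.2,14.5; N=10
C=np.array([x,y]);prev=None
for k in range(N+1):
    ph=p0+(p1-p0)*k/N
    if k: 
        _,n=axes(ph-(p1-p0)/N/2); C=C+tobdir(n)*10.5
    u,n=axes(ph); t=fromb(C)-29*n
    print(k,np.round(C,1),round(ph,1),'tcp',np.round(t,1), 'rel',np.round((t-np.array([450.6,-126]))/10,2),'w',round(-np.radians(ph-p0),3))
E
```

```text
3.7333 [ 452.70192756 -126.70385388   22.0097393 ]
-157.47614000000004 -108.92488
0 [-157.5 -108.9] 1.2 tcp [ 472.5 -123.3] rel [2.19 0.27] w -0.0
1 [-147.  -109.3] 2.5 tcp [ 483.  -124.3] rel [3.24 0.17] w -0.023
2 [-136.5 -109.9] 3.9 tcp [ 493.4 -125.5] rel [4.28 0.05] w -0.046
3 [-126.  -110.7] 5.2 tcp [ 503.9 -127. ] rel [ 5.33 -0.1 ] w -0.07
4 [-115.6 -111.8] 6.5 tcp [ 514.2 -128.7] rel [ 6.36 -0.27] w -0.093
5 [-105.2 -113.1] 7.9 tcp [ 524.6 -130.6] rel [ 7.4  -0.46] w -0.116
6 [ -94.8 -114.6] 9.2 tcp [ 534.9 -132.8] rel [ 8.43 -0.68] w -0.139
7 [ -84.4 -116.4] 10.5 tcp [ 545.1 -135.3] rel [ 9.45 -0.93] w -0.162
8 [ -74.1 -118.4] 11.8 tcp [ 555.3 -137.9] rel [10.47 -1.19] w -0.186
9 [ -63.9 -120.7] 13.2 tcp [ 565.4 -140.9] rel [11.48 -1.49] w -0.209
10 [ -53.7 -123.2] 14.5 tcp [ 575.4 -144. ] rel [12.48 -1.8 ] w -0.232
```

Request:
play_rows(
  moves=[
    [[0, 0, -0.5, 0, 0, 0], [0, 0, -1, 0, 0, 0], [0, 0, -1, 0, 0, 0]],
  ],
)

```text
time: 3.98
ee_pos: [455.0, -127.1, 14.1]
tcp_rot: [[0.002, -0.148, -0.989], [-0.001, -0.989, 0.148], [-1.0, 0.001, -0.002]]
contact_force: [-0.3, 0.0, -0.4]
opening: 0.7
```

Request:
play_rows(
  moves=[
    [[0.5, 0.1, -0.2, 0, 0, 0], [1, 0.2, -0.3, 0, 0, 0], [1.5, 0.3, -0.3, 0, 0, 0], [2.1, 0.25, -0.3, 0, 0, -0.01], [2.7, 0.2, -0.3, 0, 0, -0.02]],
  ],
)

```text
time: 4.4
ee_pos: [481.6, -124.3, 10.4]
tcp_rot: [[-0.001, -0.168, -0.986], [0.0, -0.986, 0.168], [-1.0, -0.0, 0.001]]
contact_force: [-4.0, 0.4, 1.8]
opening: 0.699
```

Request:
play_rows(
  moves=[
    [[0.6, -0.05, 0, 0, 0, -0.013], [1.2, -0.1, 0, 0, 0, -0.026], [1.8, -0.2, 0, 0, 0, -0.039], [2.4, -0.3, 0, 0, 0, -0.052], [3, -0.4, 0, 0, 0, -0.065]],
  ],
)

```text
time: 4.82
ee_pos: [511.9, -128.7, 10.2]
tcp_rot: [[-0.0, -0.232, -0.973], [0.0, -0.973, 0.232], [-1.0, -0.0, 0.0]]
contact_force: [-2.3, 0.3, 2.5]
opening: 0.699
```

```bash
cat > look.py <<'E'
from h import *
import sys
tag=sys.argv[1];camn=sys.argv[2] if len(sys.argv)>2 else 'wrist'
s=ctrl.observe();im,d=ctrl.grab_frame(camn);c=cam(camn,s)
cv2.imwrite(f'pics/{tag}.png',im)
print('t',round(s['time'],2),'tcp',np.round(s['ee_pos'],1),'tool-y',np.round(-np.array(s['tcp_rot'])[:2,1],3),'F',np.round(s['contact_force'],1))
try:
    C,u,wh,Q=stripfit(im,d,c,camn)
    print('strip',np.round(C,1),'size',np.round(wh,1),'bay',np.round(tob(C),1),'phi',round(phi(u),2))
    q=tob(C);t=tobdir(u);print('red',np.round(q+150*t,1),'brass',np.round(q-150*t,1),'tcp_b',np.round(tob(s['ee_pos'][:2]),1))
except Exception as e: print('fail',e)
E
python3 look.py w3; python3 look.py t3 top
```

```text
t 4.82 tcp [ 511.9 -128.7   10.2] tool-y [0.232 0.973] F [-2.3  0.3  2.5]
strip [ 539.1 -137.9] size [280.   38.1] bay [-118.6 -114.5] phi 6.13
red [-102.6   34.7] brass [-134.6 -263.6] tcp_b [-146.7 -108.8]
t 4.92 tcp [ 512.8 -129.2   10.5] tool-y [0.232 0.973] F [-0.4  0.2 -0.1]
strip [ 541.5 -133.3] size [301.   36.7] bay [-116.7 -109.6] phi 6.29
red [-100.3   39.5] brass [-133.2 -258.7] tcp_b [-145.7 -109.1]
```

View pics/w3.png

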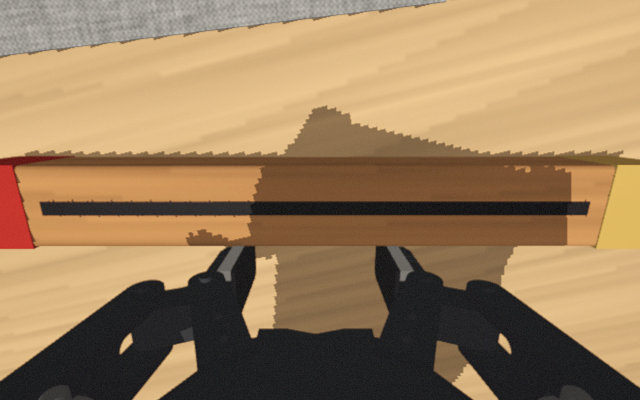

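Request:
play_rows(
  moves=[
    [[0.6, -0.1, 0, 0, 0, -0.015], [1.2, -0.2, 0, 0, 0, -0.029], [1.8, -0.32, 0, 0, 0, -0.043], [2.45, -0.45, 0, 0, 0, -0.058], [3.1, -0.6, 0, 0, 0, -0.072]],
  ],
)

```text
time: 5.43
ee_pos: [543.0, -134.7, 10.2]
tcp_rot: [[-0.0, -0.302, -0.953], [0.0, -0.953, 0.302], [-1.0, -0.0, 0.0]]
contact_force: [-1.2, 0.1, -0.3]
opening: 0.7
```

Request:
play_rows(
  moves=[
    [[0.6, -0.16, 0, 0, 0, -0.015], [1.2, -0.33, 0, 0, 0, -0.029], [1.8, -0.5, 0, 0, 0, -0.043], [2.4, -0.7, 0, 0, 0, -0.058], [3, -0.9, 0, 0, 0, -0.073]],
  ],
)

```text
time: 5.85
ee_pos: [572.9, -143.8, 10.3]
tcp_rot: [[-0.0, -0.371, -0.929], [0.0, -0.929, 0.371], [-1.0, -0.0, 0.0]]
contact_force: [-0.5, 0.3, -0.4]
opening: 0.703
```

```bash
python3 look.py t4 top; python3 look.py w4
```

```text
t 5.85 tcp [ 572.9 -143.8   10.3] tool-y [0.371 0.929] F [-0.5  0.3 -0.4]
strip [ 599.6 -152.2] size [299.6  36.5] bay [ -56.8 -121.1] phi 14.57
red [-19.   24.1] brass [ -94.5 -266.3] tcp_b [ -84.3 -116.1]
t 5.95 tcp [ 573.8 -144.3   10.8] tool-y [0.37  0.929] F [-0.3 -0.7 -0.4]
strip [ 600.1 -157.7] size [280.3  37.5] bay [ -55.6 -126.5] phi 14.58
red [-17.8  18.6] brass [ -93.4 -271.7] tcp_b [ -83.4 -116.5]
```

View pics/w4.png

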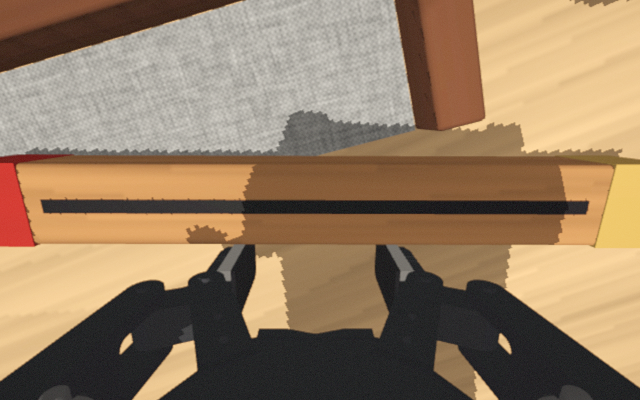

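Request:
play_rows(
  moves=[
    [[0.25, -0.1, 0, 0, 0, 0], [0.25, -0.1, 0, 0, 0, 0], [-1.5, 0.6, 0, 0, 0, 0], [-3, 1.2, 0, 0, 0, 0], [-3, 1.2, 3, 0, 0, 0]],
  ],
)

```text
time: 6.47
ee_pos: [535.3, -128.3, 34.3]
tcp_rot: [[-0.013, -0.369, -0.929], [0.006, -0.929, 0.369], [-1.0, -0.001, 0.015]]
contact_force: [-0.7, -0.1, -0.2]
opening: 0.695
```

Request:
play_rows(
  moves=[
    [[-0.2, -2, 2, 0, 0, 0], [-0.4, -6, 3, 0, 0, 0], [-0.7, -10, 3, 0, 0, 0], [-0.9, -14, 3, 0, 0, 0], [-1.1, -18.6, 3, 0, 0, 0]],
  ],
  gripper=0,
)

```text
time: 6.88
ee_pos: [531.4, -314.9, 71.0]
tcp_rot: [[0.001, -0.369, -0.93], [-0.001, -0.93, 0.369], [-1.0, 0.0, -0.001]]
contact_force: [0.8, -0.4, -0.7]
opening: 0.006
```

```bash
python3 look.py t5 top; python3 look.py w5
```

```text
t 6.88 tcp [ 531.4 -314.9   71. ] tool-y [0.369 0.93 ] F [ 0.8 -0.4 -0.7]
strip [ 602.9 -150. ] size [289.1  36.6] bay [ -53.8 -118.5] phi 14.54
red [-16.1  26.7] brass [ -91.5 -263.7] tcp_b [-104.  -291.1]
t 6.98 tcp [ 531.5 -319.4   71.6] tool-y [0.375 0.927] F [-0.3  0.6 -1.2]
strip [ 579.6 -212.7] size [178.4  36.7] bay [ -69.  -183.7] phi 14.52
red [-31.4 -38.4] brass [-106.6 -328.9] tcp_b [-103.3 -295.5]
```

View pics/w5.png

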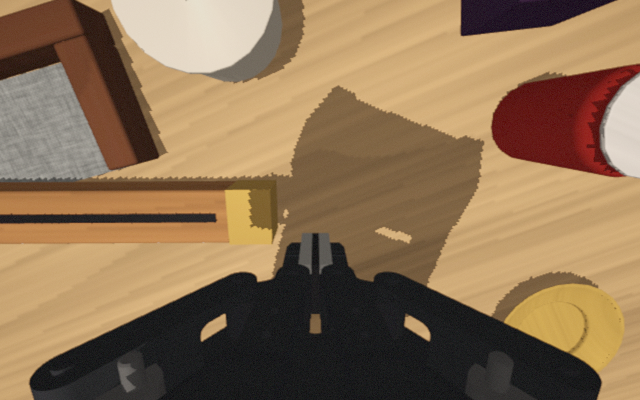

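Request:
play_rows(
  moves=[
    [[0.4, 0.25, -2, 0, 0, 0], [0.4, 0.25, -4, 0, 0, 0], [0.4, 0.25, -5.4, 0, 0, 0], [0.4, 0.25, -5.4, 0, 0, 0]],
  ],
)

```text
time: 7.42
ee_pos: [533.4, -307.4, 12.5]
tcp_rot: [[-0.006, -0.368, -0.93], [0.005, -0.93, 0.368], [-1.0, -0.002, 0.007]]
contact_force: [-0.9, 1.4, 0.1]
opening: -0.004
```

```bash
python3 look.py w6; python3 look.py s6 scene
```

```text
t 7.42 tcp [ 533.4 -307.4   12.5] tool-y [0.368 0.93 ] F [-0.9  1.4  0.1]
strip [ 570.  -236.4] size [132.8  36.9] bay [ -75.6 -208.3] phi 14.28
red [-38.6 -63. ] brass [-112.6 -353.7] tcp_b [-103.  -283.4]
t 7.52 tcp [ 535.3 -309.6   15.9] tool-y [0.368 0.93 ] F [-0.4 -0.7  0.3]
strip [ 610.  -156.2] size [302.1  54.7] bay [ -45.9 -123.8] phi 14.8
red [-7.6 21.2] brass [ -84.3 -268.8] tcp_b [-100.8 -285.3]
```

View pics/w6.png

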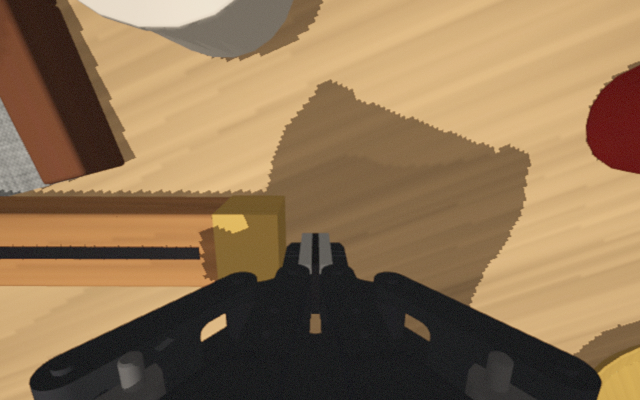

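View pics/s6.png

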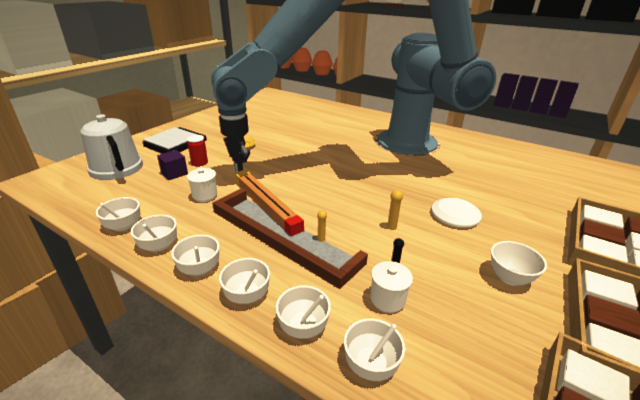

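Request:
play_rows(
  moves=[
    [[0.45, 0.25, 0, 0, 0, 0], [0.7, 0.9, 0, 0, 0, 0], [0.95, 1.5, 0, 0, 0, 0], [1.15, 2.1, 0, 0, 0, 0], [1.4, 2.7, 0, 0, 0, 0]],
  ],
)

```text
time: 8.03
ee_pos: [550.3, -283.8, 17.2]
tcp_rot: [[0.001, -0.369, -0.929], [-0.001, -0.929, 0.369], [-1.0, 0.001, -0.002]]
contact_force: [-1.3, -2.7, 2.1]
opening: -0.0
```

```bash
python3 look.py t7 top; python3 look.py w7
```

```text
t 8.03 tcp [ 550.3 -283.8   17.2] tool-y [0.369 0.929] F [-1.3 -2.7  2.1]
strip [ 616.3 -115.9] size [271.8  36.6] bay [-44.7 -83. ] phi 14.67
red [-6.7 62.1] brass [ -82.7 -228.1] tcp_b [ -89.2 -257.8]
t 8.13 tcp [ 549.9 -282.3   16.3] tool-y [0.368 0.93 ] F [ 0.2 -1.1 -0.2]
strip [ 581.4 -206.4] size [138.4  36.7] bay [ -68.  -177.2] phi 14.45
red [-30.6 -31.9] brass [-105.4 -322.4] tcp_b [ -89.7 -256.4]
```

View pics/w7.png

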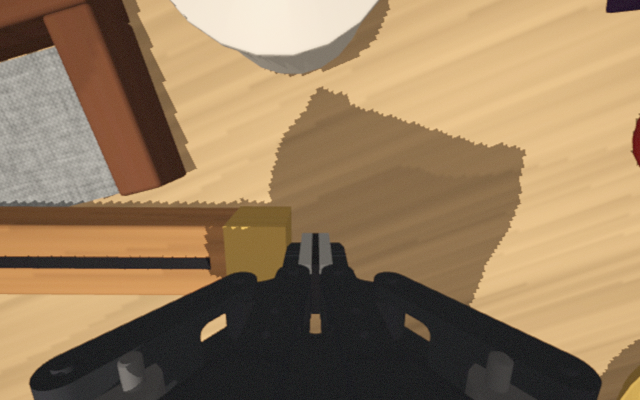

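Request:
play_rows(
  moves=[
    [[0.26, 0.65, 0, 0, 0, 0], [0.52, 1.3, 0, 0, 0, 0], [0.78, 1.95, 0, 0, 0, 0], [1.04, 2.6, 0, 0, 0, 0], [1.3, 3.25, 0, 0, 0, 0]],
  ],
)

```text
time: 8.65
ee_pos: [562.6, -250.3, 16.0]
tcp_rot: [[-0.0, -0.369, -0.929], [0.0, -0.929, 0.369], [-1.0, -0.0, 0.001]]
contact_force: [-0.7, -1.1, -1.4]
opening: -0.004
```

```bash
python3 look.py t8 top; python3 look.py s8 scene; python3 -c "
import cv2;im=cv2.imread('pics/s8.png');cv2.imwrite('pics/s8c.png',cv2.resize(im[150:290,200:430],None,fx=3.4,fy=3.4))"
```

```text
t 8.65 tcp [ 562.6 -250.3   16. ] tool-y [0.369 0.929] F [-0.7 -1.1 -1.4]
strip [629.2 -82.3] size [270.9  36.7] bay [-36.2 -48. ] phi 14.4
red [ 1.1 97.3] brass [ -73.5 -193.3] tcp_b [ -81.1 -223. ]
t 8.75 tcp [ 562.9 -249.8   16.2] tool-y [0.368 0.93 ] F [0.2 0.5 0.6]
strip [ 631.  -101.2] size [309.2  51.4] bay [-32.  -66.6] phi 14.7
red [ 6.1 78.5] brass [ -70.  -211.6] tcp_b [ -80.9 -222.5]
```

View pics/s8c.png

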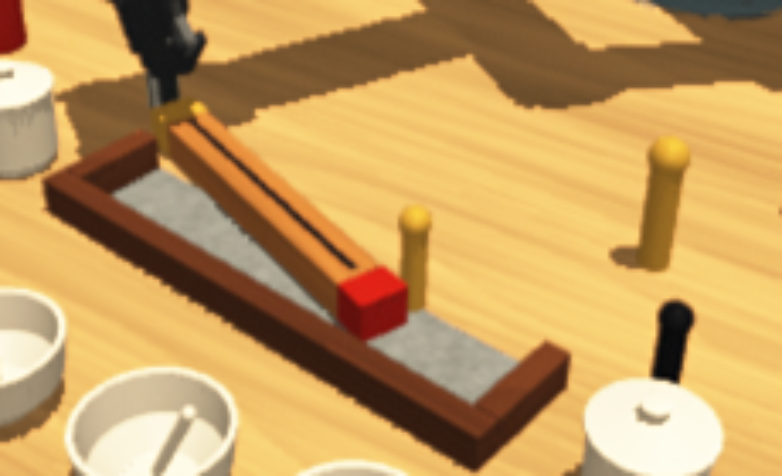

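Request:
play_rows(
  moves=[
    [[0.26, 0.65, 0, 0, 0, 0], [0.52, 1.3, 0, 0, 0, 0], [0.78, 1.95, 0, 0, 0, 0], [1.04, 2.6, 0, 0, 0, 0], [1.3, 3.25, 0, 0, 0, 0]],
  ],
)

```text
time: 9.27
ee_pos: [575.9, -218.2, 16.5]
tcp_rot: [[0.0, -0.369, -0.929], [-0.0, -0.929, 0.369], [-1.0, 0.0, -0.0]]
contact_force: [0.2, -2.8, 0.6]
opening: -0.001
```

```bash
python3 look.py t9 top
```

```text
t 9.27 tcp [ 575.9 -218.2   16.5] tool-y [0.369 0.929] F [ 0.2 -2.8  0.6]
strip [642.9 -47.8] size [265.4  36.7] bay [-26.9 -12.1] phi 14.6
red [ 10.9 133.1] brass [ -64.7 -157.2] tcp_b [ -72.  -189.6]
```

Request:
play_rows(
  moves=[
    [[0.26, 0.65, 0, 0, 0, 0], [0.52, 1.3, 0, 0, 0, 0], [0.78, 1.95, 0, 0, 0, 0], [1.04, 2.6, 0, 0, 0, 0], [1.2, 3.05, 0, 0, 0, 0]],
  ],
)

```text
time: 9.78
ee_pos: [587.8, -187.3, 16.2]
tcp_rot: [[-0.0, -0.369, -0.93], [0.0, -0.93, 0.369], [-1.0, -0.0, 0.0]]
contact_force: [-0.6, -1.9, -0.3]
opening: 0.001
```

```bash
python3 look.py t10 top;python3 look.py w10
```

```text
t 9.78 tcp [ 587.8 -187.3   16.2] tool-y [0.369 0.93 ] F [-0.6 -1.9 -0.3]
strip [655.3 -15.8] size [260.2  37.1] bay [-18.6  21.2] phi 14.4
red [ 18.7 166.5] brass [ -55.9 -124.1] tcp_b [ -64.1 -157.4]
t 9.88 tcp [ 587.8 -187.1   16.2] tool-y [0.368 0.93 ] F [ 1.1 -0.4 -0.1]
strip [ 619.2 -111.2] size [138.4  36.5] bay [-42.5 -77.9] phi 14.29
red [-5.4 67.5] brass [ -79.5 -223.3] tcp_b [ -64.1 -157.2]
```

View pics/w10.png

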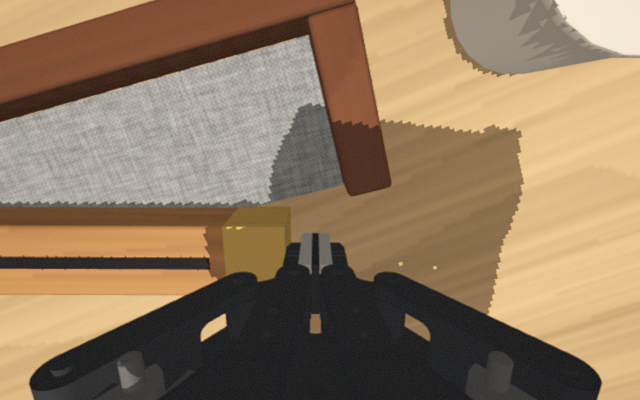

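Request:
play_rows(
  moves=[
    [[-0.7, -1.8, 0, 0, 0, 0], [-2.5, -1.2, 0, 0, 0, 0], [-4.9, -0.2, 0, 0, 0, 0], [-4.5, 3, 0, 0, 0, 0], [-3.7, 6.2, 0, 0, 0, 0]],
  ],
)

```text
time: 10.4
ee_pos: [548.8, -126.4, 15.9]
tcp_rot: [[-0.001, -0.373, -0.928], [0.001, -0.928, 0.373], [-1.0, -0.0, 0.002]]
contact_force: [0.7, 0.2, 0.0]
opening: -0.003
```

```bash
python3 look.py w11;python3 look.py t11 top
```

```text
t 10.4 tcp [ 548.8 -126.4   15.9] tool-y [0.373 0.928] F [0.7 0.2 0. ]
strip [623.8 -98.7] size [164.1  36.6] bay [-39.5 -65. ] phi 14.61
red [-1.6 80.1] brass [ -77.3 -210.2] tcp_b [-110.4 -101.9]
t 10.5 tcp [ 550.2 -123.1   16. ] tool-y [0.366 0.931] F [-0.3 -0.1  0.5]
strip [649.7 -31.3] size [299.   36.9] bay [-22.2   5.2] phi 14.42
red [ 15.2 150.4] brass [ -59.6 -140.1] tcp_b [-109.4  -98.4]
```

View pics/w11.png

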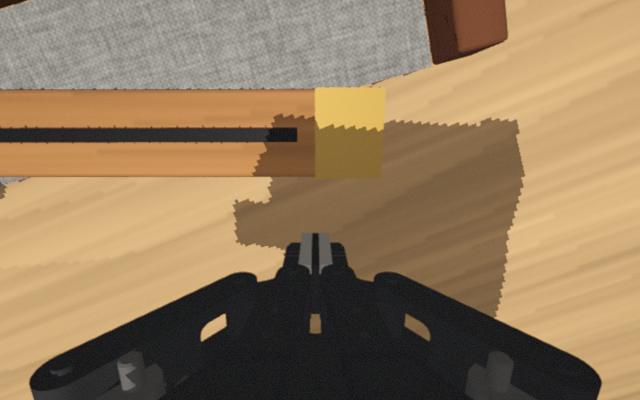

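Request:
play_rows(
  moves=[
    [[0.7, -0.1, 0, 0, 0, 0], [1.4, -0.2, 0, 0, 0, 0], [2.1, -0.27, 0, 0, 0, 0], [2.8, -0.35, 0, 0, 0, 0.01], [3.4, -0.43, 0, 0, 0, 0.03]],
  ],
)

```text
time: 11.02
ee_pos: [585.4, -131.3, 16.3]
tcp_rot: [[-0.0, -0.34, -0.94], [-0.0, -0.94, 0.34], [-1.0, 0.0, 0.0]]
contact_force: [-1.1, 0.2, 0.6]
opening: 0.004
```

Request:
play_rows(
  moves=[
    [[0.5, -0.06, 0, 0, 0, 0.02], [1, -0.13, 0, 0, 0, 0.045], [1.5, -0.19, 0, 0, 0, 0.07], [2, -0.25, 0, 0, 0, 0.09], [2.5, -0.31, 0, 0, 0, 0.11]],
  ],
)

```text
time: 11.43
ee_pos: [609.9, -133.6, 16.2]
tcp_rot: [[-0.0, -0.234, -0.972], [0.0, -0.972, 0.234], [-1.0, -0.0, 0.0]]
contact_force: [-1.5, -0.2, 0.2]
opening: -0.001
```

```bash
python3 look.py t12 top
```

```text
t 11.43 tcp [ 609.9 -133.6   16.2] tool-y [0.234 0.972] F [-1.5 -0.2  0.2]
strip [676.5  18.6] size [198.1  36.1] bay [-1.9 58. ] phi 6.65
red [ 15.4 207. ] brass [-19.3 -91. ] tcp_b [ -48.9 -101.4]
```

Request:
play_rows(
  moves=[
    [[0.5, -0.06, 0, 0, 0, 0.025], [1, -0.13, 0, 0, 0, 0.05], [1.5, -0.19, 0, 0, 0, 0.075], [2, -0.25, 0, 0, 0, 0.1], [2.3, -0.29, 0, 0, 0, 0.12]],
  ],
)

```text
time: 11.95
ee_pos: [633.3, -136.7, 16.4]
tcp_rot: [[0.0, -0.116, -0.993], [-0.0, -0.993, 0.116], [-1.0, 0.0, -0.0]]
contact_force: [-1.3, -0.6, 0.8]
opening: -0.002
```

```bash
python3 look.py t13 top; python3 look.py s13 scene;python3 look.py w13; python3 -c "
import cv2;im=cv2.imread('pics/s13.png');cv2.imwrite('pics/s13c.png',cv2.resize(im[150:290,200:430],None,fx=3.4,fy=3.4))"
```

```text
t 11.95 tcp [ 633.3 -136.7   16.4] tool-y [0.116 0.993] F [-1.3 -0.6  0.8]
strip [682.8  21.4] size [200.5  37.1] bay [ 4.  61.6] phi 0.39
red [  5.  211.6] brass [  2.9 -88.4] tcp_b [ -25.3 -101.5]
t 12.05 tcp [ 633.3 -136.6   16.4] tool-y [0.117 0.993] F [ 1.4  0.6 -0.3]
strip [686.4 -26.4] size [314.3  56.3] bay [13.6 14.6] phi -0.55
red [ 12.2 164.6] brass [  15.1 -135.4] tcp_b [ -25.3 -101.4]
t 12.15 tcp [ 632.7 -136.5   16.4] tool-y [0.118 0.993] F [-0.3 -0.2  0.6]
strip [669.2 -89.6] size [183.3  37.3] bay [  4.4 -50.2] phi 0.24
red [ 5.1 99.8] brass [   3.8 -200.2] tcp_b [ -25.9 -101.4]
```

View pics/s13c.png

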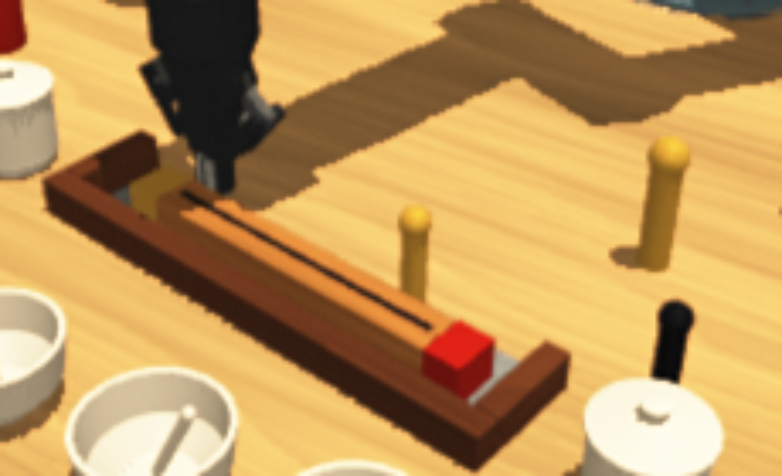

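View pics/w13.png

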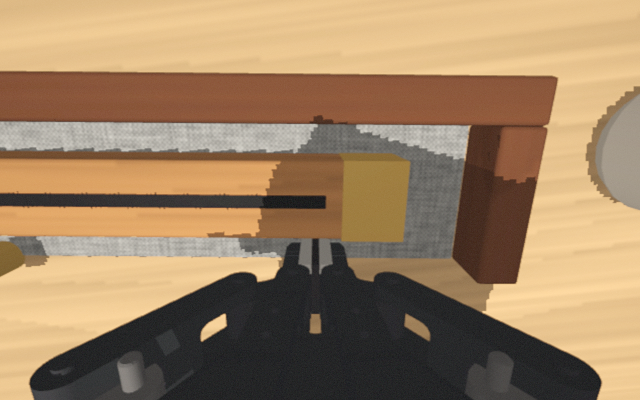

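Request:
play_rows(
  moves=[
    [[-1, 0.12, 0, 0, 0, 0], [-2, 0.25, 0, 0, 0, 0], [-1.6, 3.5, 0, 0, 0, 0], [-1.1, 7.2, 0, 0, 0, 0], [-1.1, 7.2, 0, 0, 0, 0]],
  ],
)

```text
time: 12.67
ee_pos: [621.2, -59.7, 16.2]
tcp_rot: [[-0.001, -0.114, -0.993], [0.002, -0.993, 0.114], [-1.0, -0.002, 0.001]]
contact_force: [0.5, -0.3, 0.2]
opening: 0.003
```

```bash
python3 look.py w14
```

```text
t 12.67 tcp [621.2 -59.7  16.2] tool-y [0.114 0.993] F [ 0.5 -0.3  0.2]
strip [673.5 -55.1] size [254.4  36.7] bay [  4.4 -15.5] phi 0.01
red [  4.4 134.5] brass [   4.3 -165.5] tcp_b [-46.9 -26.6]
```

View pics/w14.png

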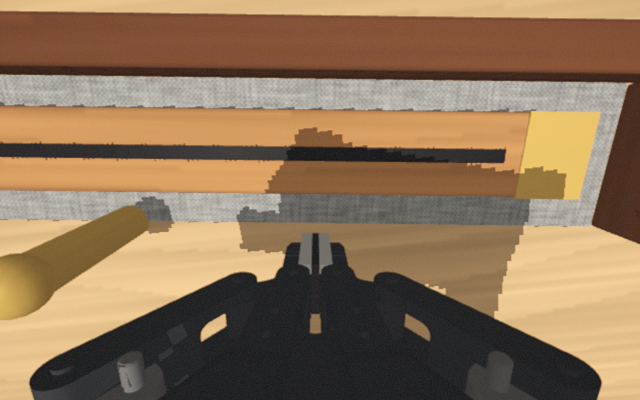

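Request:
play_rows(
  moves=[
    [[-0.2, -1.8, 0, 0, 0, 0], [0.5, -1.9, 0, 0, 0, 0], [1.1, -1.95, 0, 0, 0, 0], [1.6, -2.0, 0, 0, 0, 0], [2.0, -2.05, 0, 0, 0, 0]],
  ],
)

```text
time: 13.18
ee_pos: [642.1, -85.5, 16.4]
tcp_rot: [[-0.0, -0.118, -0.993], [-0.0, -0.993, 0.118], [-1.0, 0.0, 0.0]]
contact_force: [-1.8, -0.3, 2.2]
opening: -0.0
```

Request:
play_rows(
  moves=[
    [[0.25, -0.03, 0, 0, 0, 0], [0.5, -0.06, 0, 0, 0, 0], [0.75, -0.09, 0, 0, 0, 0], [1, -0.13, 0, 0, 0, 0], [1.2, -0.15, 0, 0, 0, 0]],
  ],
)

```text
time: 13.6
ee_pos: [652.9, -86.0, 16.1]
tcp_rot: [[-0.002, -0.118, -0.993], [0.001, -0.993, 0.118], [-1.0, -0.001, 0.002]]
contact_force: [-7.5, 1.5, 5.5]
opening: -0.002
```

```bash
python3 look.py w15;python3 look.py t15 top
```

```text
t 13.6 tcp [652.9 -86.   16.1] tool-y [0.118 0.993] F [-7.5  1.5  5.5]
strip [684.8 -63.7] size [236.8  37.5] bay [ 16.7 -22.6] phi -1.43
red [ 12.9 127.4] brass [  20.4 -172.5] tcp_b [-12.2 -48.7]
t 13.7 tcp [653.2 -85.9  16. ] tool-y [0.118 0.993] F [-3.6  2.   2.3]
strip [696.3  52.6] size [139.9  37.6] bay [13.5 94.2] phi -1.83
red [  8.7 244.2] brass [ 18.3 -55.7] tcp_b [-11.9 -48.6]
```

View pics/w15.png

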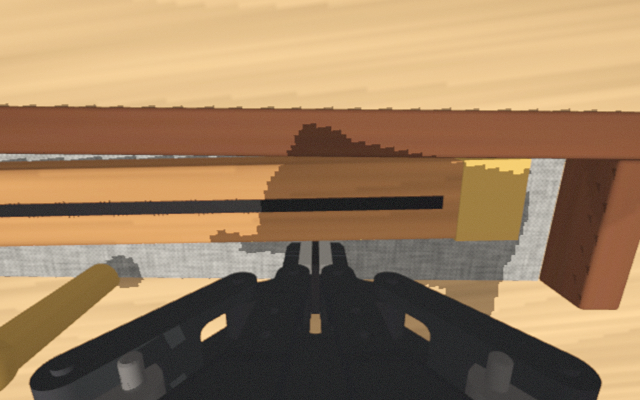

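Request:
play_rows(
  moves=[
    [[0.15, -0.02, 0, 0, 0, 0], [0.3, -0.04, 0, 0, 0, 0], [0.4, -0.05, 0, 0, 0, 0], [0.4, -0.05, 0, 0, 0, 0]],
  ],
)

```text
time: 14.13
ee_pos: [655.5, -86.1, 15.9]
tcp_rot: [[-0.006, -0.118, -0.993], [0.002, -0.993, 0.118], [-1.0, -0.001, 0.006]]
contact_force: [-9.9, 3.0, 7.2]
opening: 0.002
```

```bash
python3 look.py w16
```

```text
t 14.13 tcp [655.5 -86.1  15.9] tool-y [0.118 0.993] F [-9.9  3.   7.2]
strip [687.7 -65.3] size [236.   37.2] bay [ 19.8 -23.8] phi 0.22
red [ 20.3 126.2] brass [  19.2 -173.8] tcp_b [ -9.6 -48.5]
```

View pics/w16.png

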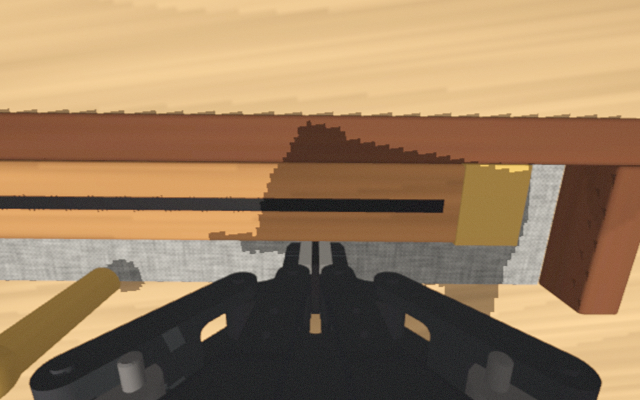

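Request:
play_rows(
  moves=[
    [[-0.5, 0.06, 0, 0, 0, 0], [-2, 0.25, 0, 0, 0, 0], [-5, 0.6, 0, 0, 0, 0], [-8, 1, 2, 0, 0, 0], [-10, 1.2, 6, 0, 0, 0]],
  ],
)

```text
time: 14.65
ee_pos: [553.2, -73.7, 68.9]
tcp_rot: [[-0.01, -0.118, -0.993], [0.003, -0.993, 0.118], [-1.0, -0.002, 0.01]]
contact_force: [0.6, -1.1, 0.6]
opening: 0.0
```

Request:
play_rows(
  moves=[
    [[0, 0, 4, 0, 0, 0], [0, 0, 8, 0, 0, 0], [0, 2, 12, 0, 0, 0], [2, 3, 15, 0, 0, 0], [2, 3, 15, 0, 0, 0]],
  ],
)

```text
time: 15.07
ee_pos: [585.1, -45.2, 233.3]
tcp_rot: [[0.019, -0.116, -0.993], [-0.005, -0.993, 0.116], [-1.0, 0.002, -0.019]]
contact_force: [0.6, -0.1, 2.2]
opening: -0.003
```

```bash
python3 look.py t17 top; python3 look.py w17; python3 look.py s17 scene
```

```text
t 15.07 tcp [585.1 -45.2 233.3] tool-y [0.116 0.993] F [ 0.6 -0.1  2.2]
strip [691.5 -29.3] size [299.6  37.3] bay [19.  12.4] phi -0.09
red [ 18.7 162.4] brass [  19.2 -137.6] tcp_b [-84.6 -16.7]
t 15.17 tcp [580.7 -45.4 225.8] tool-y [0.117 0.993] F [ 0.1  0.2 -0.7]
strip [692.  -31.2] size [301.2  37.5] bay [19.7 10.6] phi -0.01
red [ 19.7 160.6] brass [  19.7 -139.4] tcp_b [-88.9 -17.5]
t 15.27 tcp [578.3 -45.3 222.2] tool-y [0.118 0.993] F [0.1 0.2 0.4]
strip [693.3 -27.3] size [296.9  37.1] bay [20.6 14.6] phi -0.1
red [ 20.3 164.6] brass [  20.8 -135.4] tcp_b [-91.3 -17.7]
```

View pics/w17.png

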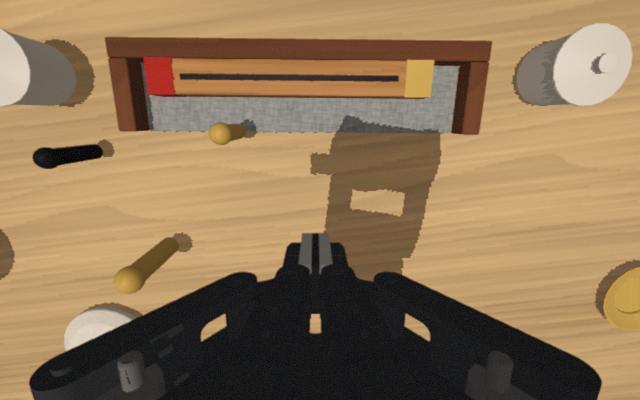

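View pics/s17.png

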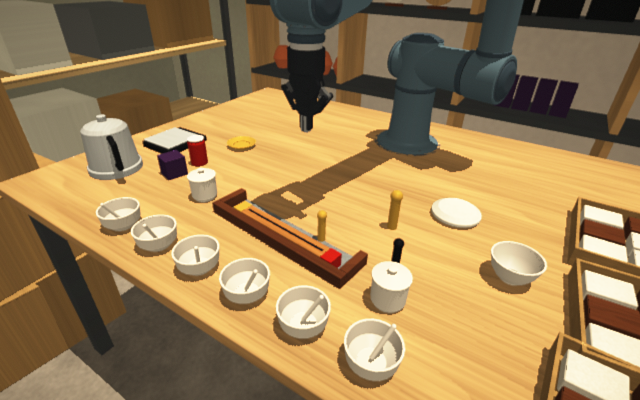

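```bash
python3 -c "
from bench import ctrl;print(ctrl.job_done())"
```

```text
the job is handed in; nothing more can be done
None
```

The strip now lies in the bay, snug against the back kerb. It got there only by finger pushes on the counter, and I have handed the job in at about 15 s of the 72 s allowed.

- **Order of the pushes:** I tilted the strip about 14.5° and slid it along its length so that the red end went in behind the small brass post. Then I swung the brass-capped end in and pushed the strip flat against the kerb.
- **Which post:** the post I used is the 79 mm brass one on the bay's open side. I left the 100 mm brass one and the black one alone.
- **Position:** the last wrist picture put the strip's centre line at x = 19.7 mm in the bay frame, where snug is 19.5 mm, and its tilt at about 0.0°. The top camera gave 19.0 mm and -0.1°, and the scene camera, which views at an angle, gave 20.6 mm and -0.1°. The ends lie at y ≈ +161 and -139 mm, clear of both side kerbs at ±180 mm.
- **Surroundings:** the cups, bowl and other tea things stood at the same places in the last pictures, judged by eye rather than measured again. The highest reading during the pushes was about 13 N in all, and the arm was well clear of everything at hand-in.
- **Disagreements:** the cameras differed by up to 1.6 mm across the bay and 4 mm along it. No check failed.

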